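# Slide a brass spacer along the fence into the drilling jig's corner pocket

### The job

Push the brass spacer up against the aluminium fence of the drilling jig until its long side lies flat along the fence, then slide it along the fence, keeping it there, into the red corner pocket until it sits flush against both the fence and the end stop. Use only the fingertips: the spacer stays flat on the jig and is never lifted. Leave the steel spacer, the dowel pin and everything else on the bench where they are.

Things in the scene. Friction and masses are not known exactly. Their poses are not given: they have to be found in the camera images.
- jig: Drilling jig, fixed to the bench (place and yaw vary). Dark steel base plate 10 mm thick, from x = -100 to +85 mm and y = -180 to +180 mm in the jig's frame; origin on the bench (plate's underside), z up. Fence along its far (+x) edge, red corner pocket at its +y end, formed by fence, end stop and lip: 39 mm wide, 35 mm deep, open at the top and towards -y.
- fence_mid (a point): Middle of the aluminium fence's foot: on the plate's upper surface at the straight inner face, jig x = 65, y = 0, z = 10 mm. The face looks to the jig's -x and runs straight along y for the jig's whole length; the fence stands 15 mm above the plate. The lane along it is clear. Axes as the jig's.
- pocket_corner (a point): Inner corner of the pocket, where the fence's face, the red end stop's face (looking to -y) and the plate's upper surface meet: jig x = 65, y = 160, z = 10 mm. The stop stands 15 mm above the plate. Axes as the jig's.
- lip_end (a point): Foot of the red lip's inner face where the pocket begins, jig x = 26, y = 125, z = 10 mm. The lip, 15 mm thick and 15 mm high above the plate, runs from here parallel to the fence to the end stop; from here towards -y it flares away from the fence, to x = 16 mm at y = 107 mm. Axes as the jig's.
- spacer: Brass spacer to be slid home: solid block 34 mm (its x) by 56 mm (its y) by 14 mm thick, about 0.15 to 0.31 kg, loose, with a black dot marked on its top. Origin at the centre of its underside, which rests on the jig's plate. Its centre starts 85 to 112 mm from the face of the fence, turned up to 0.3 rad from it. When home, its length lies along the fence with its centre at jig x = 48, y = 132 mm and its rear 21 mm outside the lip.
- steel_spacer: Steel spacer of the same shape and size as the brass one, on the jig's plate too, near the brass one and clear of the lane along the fence; the two may have swapped places. Leave alone. Origin at the centre of its underside.
- dowel: Steel dowel pin, 18 mm in diameter and 40 mm tall, standing loose on the jig's plate on its near side towards the pocket end. Leave alone. Origin at the centre of its foot.
- screwdriver: Screwdriver with yellow handle, lying on the bench left of the jig. Leave alone.
- wrench: Steel wrench lying on the bench right of the jig. Leave alone.
- oil_can: Blue can, 56 mm in diameter, 130 mm tall, right of the jig's far side. Leave alone. Origin at its foot.
- mug: White mug, 80 mm in diameter, 95 mm tall, left of the jig's far side. Leave alone. Origin at its foot.
Mind the look-alikes: they are no part of the job. There is more than one size of the spacer; the job needs the largest.

How it is judged:
By the outcome, as a careful person would: the job done as asked, in the order asked, and still so for the second after the job is handed in, with the robot touching nothing.
It also fails if it takes over 51 s, if anything falls off the work surface, if the arm or the gripper's body presses on something with over 40 N, if the wrist force passes 120 N, or if a joint passes its speed limit or range.

### The arm

A 7-joint arm with a two-finger parallel gripper is mounted at the origin on the work surface. World frame = base frame: x ahead of the robot, y to its left, z up, the work surface at z = 0. Lengths are in m, angles in degrees, forces in N, time in s.
With the tool pointing down it reaches from about 0.425 to 0.875 m from the base axis. Payload 4.7 kg.
Tool frame: the origin (TCP) lies midway between the tips of the shut fingers; the grasp point (between the pads) lies 19 mm behind it; y points along the fingers, x is the direction in which the jaws open and shut, and the axes are right-handed (so a half turn about y gives the same grasp; the last joint's range is limited). The gripper opens to 87 mm and grips with 3 to 60 N. Pads are 19 mm wide; open, the fingers measure 117 mm over their backs; the gripper's body (75 mm by 190 mm) begins 51 mm behind the grasp point.
Start: joints at [-64.509, 18.392, -4.016, 83.108, 1.295, 78.541, -3.26], TCP at [0.271, 0.591, 0.223] pointing down, gripper open.
Joint ranges: [-163.93, 163.93], [-17.29, 119.83], [-79.2, 71.16], [3.27, 140.29], [-89.18, 269.18], [5.43, 117.66], [-154.24, 154.24]. Speed limits (degrees/s): [147.25, 147.25, 180, 180, 180, 180, 180].

### API

Orientations are given as [roll, pitch, yaw] about the fixed x, y, z axes, in that order (R = Rz(yaw) Ry(pitch) Rx(roll)).
In Python, from cell import env gives the robot as it stands.
- The arm moves only by the tool carry_out, never from a script. Its argument "targets" is a list of rows, each a list of 2 entries, a list of its own where there are three numbers: the shift along the tool's x, y, z in mm, then the turn, a rotation vector about the tool's x, y, z in degrees. A call has 1 to 12 rows; each row shifts and turns the commanded pose from where the row before left it, along the tool's axes as they then stand; what a row does not reach is not made up. A row lasts 1/10 s, in which the tool goes at most 50 mm and 8.59 degrees, less where a joint would pass 70% of its speed; a pose out of reach is approached as far as the arm can. A call with a gripper value outside its range is refused whole. "jaw" is the opening, from 0 (shut) to 1 (fully open), set as the call begins (left out, the last holds). The fingers move at their own pace and stop on an object; "squeeze" is the grip in N (left out, the last holds). Time passes only in rows, so rows that do not move let the fingers close. It gives the time, the measured TCP pose, the force and the opening at its end, in the units of the state.
- env.get_obs(): the state, without advancing time (a new reading comes with each control period).
- env.read_camera(name): name is "scene" or "side" or "wrist"; returns the picture (480x640x3 uint8, red, green, blue); there is no depth.
- env.get_calibration(name): a dict with "fx", "fy", "cx", "cy" (pixels), "R" (3x3) and "t" (3): a world point X has camera coordinates R X + t; the wrist camera has in their place "hand_eye" (4x4, takes a point from camera to tool coordinates, whose origin is the TCP and whose axes are the tool frame's). Camera axes: x right, y down, z forward; pixel columns grow to the right and rows downward; lengths in m; the calibration is good to about 2 mm. A picture is of the moment at which its call begins: read the wrist's pose just before it. get_calibration takes no time and is no camera call.
- env.sign_off(): hands the job in, once; it reports no verdict.
Trained networks look in the newest picture that a camera, given by its name, has taken for a name from the list of things; names that differ only in an ending like _2 or _b are one class to them, and where a whole thing is asked for, a point or a joint stands for the part that bears it (a point fixed in the world has none). Each returns a list of dicts, best first, with "p" (0 to 1); they miss things now and then, are a little off and sometimes report something else, mostly with a low value. They report only what shows in the picture. A call takes as long as a camera call. They do not tell look-alikes from the thing itself.
- env.outline_of(camera, label): "mask" (480x640 bool, what is visible of it) and "xy" ([column, row] in pixels, amid what is visible of it).
The state is a dict: "time_s": time; "qpos": joint angles; "joint_velocities": joint speeds; "effort": joint torques, N m; "tool_pos": TCP position; "tool_rot": TCP orientation; "force": force on the tool from outside, world axes, zero at the start; "wrist_torque": the same for the moment, N m; "grip_width": finger opening in m.
Only numpy, scipy, OpenCV 4.12 (cv2) and the standard library are available. Lean on these libraries where they do the work, as an engineer would, in place of code of your own. Each camera call takes 0.05 s, during which the arm holds its last target.

## Working session

There is one attempt and no reset: what is moved stays moved. The work goes in short steps, Python scripts to look and compute and a tool call to move; the robot and the scene stay as the last step left them, time stands still between calls to the robot, and variables do not carry over. Pictures are saved under pics/ and viewed, and the job is handed in when it is done.

Besides the shell and the picture viewer there is one more tool, called after ">>>" in YAML: its name, and indented under it one key for each argument. carry_out: Moves the arm, as the interface text tells. Its arguments: {"type":"object","properties":{"targets":{"type":"array","items":{"type":"array"}},"jaw":{"type":"number"},"squeeze":{"type":"number"}},"required":["targets"]}

```bash
mkdir -p pics; ls
python3 - <<'E'
from cell import env
import cv2
for n in ["scene","side","wrist"]:
    im=env.read_camera(n); cv2.imwrite(f"pics/{n}0.png",im[:,:,::-1])
    c=env.get_calibration(n); print(n,c)
o=env.get_obs(); print(o)
E
```

```text
pics
scene {'fx': 447.65269422263265, 'fy': 447.65269422263265, 'cx': 321.7089987085341, 'cy': 240.98040414178615, 'R': array([[ 0.78228176,  0.62288585,  0.00696268],
       [ 0.51397038, -0.63909908, -0.57217726],
       [-0.35195128,  0.45118244, -0.82010042]]), 't': array([-0.42578802, -0.26998111,  1.18256523])}
side {'fx': 507.8906111803474, 'fy': 507.8906111803474, 'cx': 313.01416471318674, 'cy': 240.5642181518957, 'R': array([[-0.99843388, -0.05575548, -0.00459563],
       [-0.02902372,  0.58645788, -0.80945956],
       [ 0.04782695, -0.80805847, -0.58715764]]), 't': array([0.58163227, 0.05448868, 1.0643699 ])}
wrist {'fx': 377.7849666539195, 'fy': 377.7849666539195, 'cx': 313.10152661755495, 'cy': 236.71267126052965, 'hand_eye': array([[ 9.99999206e-01, -4.66241620e-04,  1.17074636e-03,
         1.89088409e-04],
       [-1.25188146e-03, -2.61170223e-01,  9.65291949e-01,
        -1.61665370e-01],
       [-1.44295195e-04, -9.65292649e-01, -2.61170599e-01,
         7.18597795e-02],
       [ 0.00000000e+00,  0.00000000e+00,  0.00000000e+00,
         1.00000000e+00]])}
{'time_s': 0.15, 'qpos': array([-64.50891571,  18.42863127,  -4.01635389,  83.15844791,
         1.297044  ,  78.54183723,  -3.26088914]), 'joint_velocities': array([ 0.01022459, -0.01597986,  0.05790176, -0.19020641, -0.01198077,
        0.01334561,  0.14145327]), 'effort': array([-2.35912757e-04, -4.91792786e+01, -4.04796246e-01, -3.12880325e+01,
       -6.39458746e-02,  4.04271204e-02,  1.14467343e-04]), 'tool_pos': array([0.27131191, 0.59020633, 0.22172401]), 'tool_rot': array([-9.00068500e+01,  8.35811193e-02,  6.53185941e+01]), 'force': array([ 0.4364202 ,  0.09045121, -0.41392484]), 'wrist_torque': array([-0.03661738,  0.0043679 ,  0.00024073]), 'grip_width': 0.08712085395720148}
```

View pics/scene0.png

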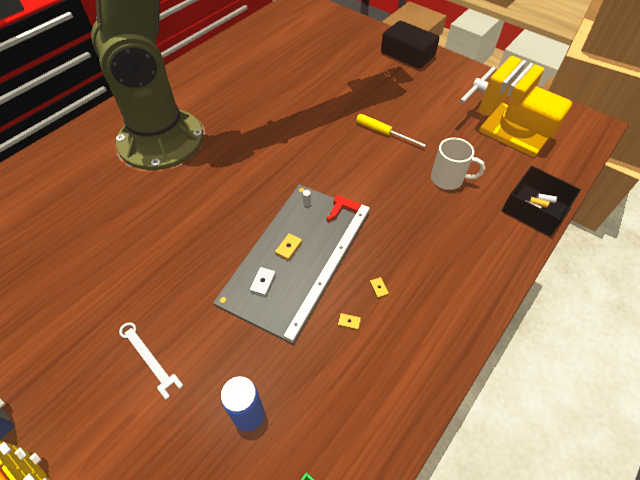

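View pics/side0.png

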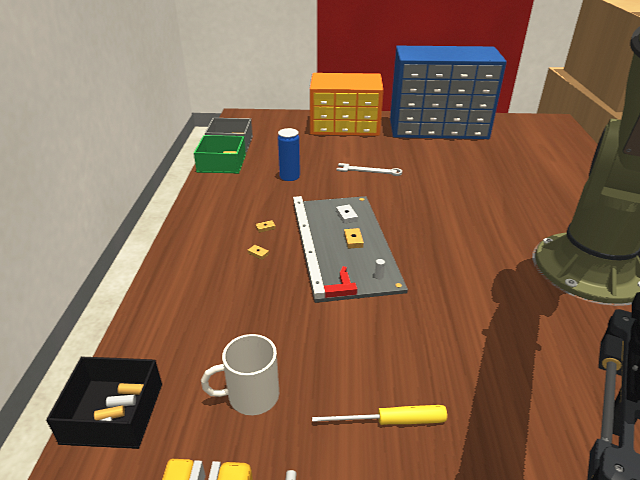

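View pics/wrist0.png

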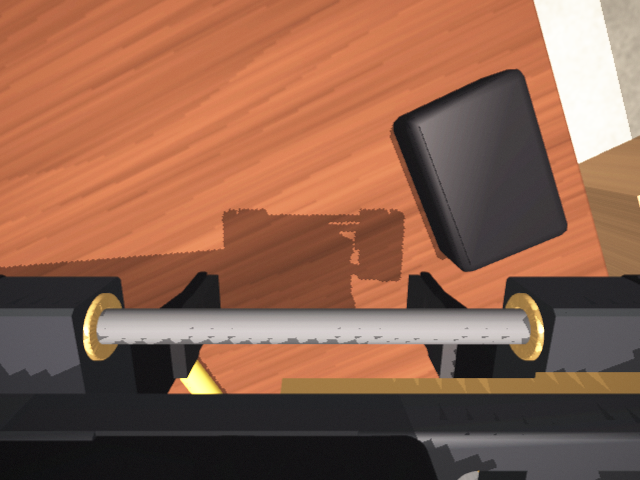

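The brass candidates in the scene view are (289,246) on the jig, plus (379,287) and (349,321) on the bench. The one on the jig fits: it is the largest, it is dotted, and it sits on the plate. The white one at (262,280) is the steel spacer, and the dowel is at (307,199). I'll check with an enlarged crop.

Run:
```python
import cv2
a=cv2.imread("pics/scene0.png")[175:350,205:400]; cv2.imwrite("pics/sc_crop0.png",cv2.resize(a,None,fx=4,fy=4,interpolation=cv2.INTER_CUBIC)[:600*2,:800][:600])
cv2.imwrite("pics/sc_crop0.png",cv2.resize(a,None,fx=3.4,fy=3.4,interpolation=cv2.INTER_CUBIC))
a=cv2.imread("pics/side0.png")[190:305,240:415]; cv2.imwrite("pics/si_crop0.png",cv2.resize(a,None,fx=4.5,fy=4.5,interpolation=cv2.INTER_CUBIC))
```

```text
(no output)
```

View pics/sc_crop0.png

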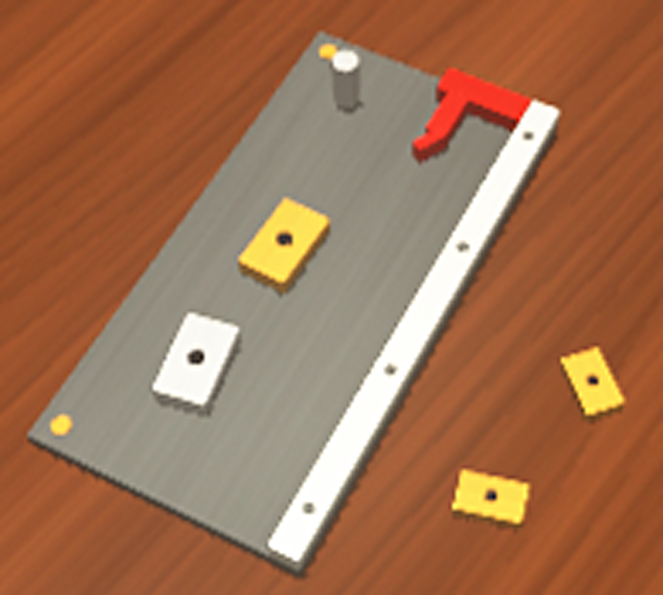

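View pics/si_crop0.png

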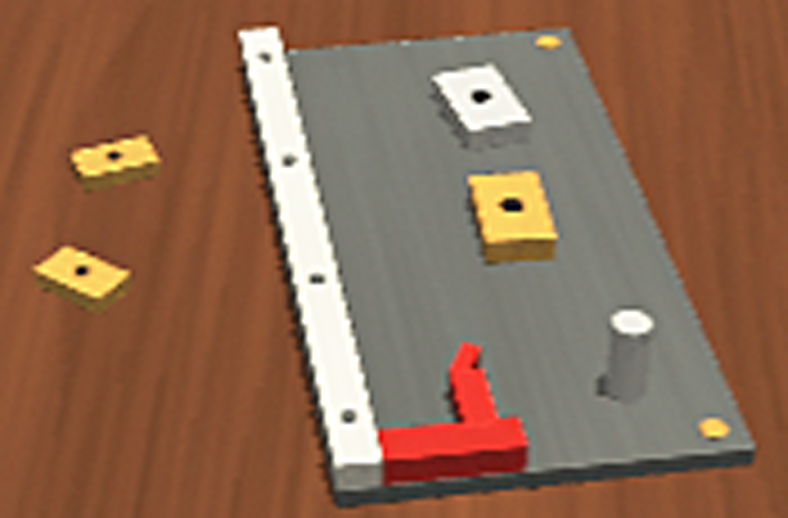

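```bash
cat > h.py <<'E'
import numpy as np, cv2
from cell import env
from scipy.optimize import least_squares
def proj(n,X):
    c=env.get_calibration(n); p=np.atleast_2d(X)@c['R'].T+c['t']
    return np.c_[c['fx']*p[:,0]/p[:,2]+c['cx'], c['fy']*p[:,1]/p[:,2]+c['cy']]
def tf(q,P,z=0):
    c,s=np.cos(q[2]),np.sin(q[2]); P=np.asarray(P,float)/1000
    return np.c_[q[0]+c*P[:,0]-s*P[:,1], q[1]+s*P[:,0]+c*P[:,1], P[:,2]+z]
def fit(obs,q0,z=0):
    def r(q): return np.concatenate([(proj(n,tf(q,P,z))-U).ravel() for n,P,U in obs])
    s=least_squares(r,q0,loss='soft_l1'); return s.x,r(s.x)
def sc(U): return np.array(U)/3.4+[205,175]-.35
def si(U): return np.array(U)/4.5+[240,190]-.4
E
python3 - <<'E'
from h import *
o=[("scene",[(-100,180,10),(-100,-180,10),(85,180,25),(65,180,25),(65,-180,25),(85,-180,25)],sc([(321,32),(30,436),(558,108),(531,101),(270,547),(298,560)])),
("side",[(-100,180,10),(-100,-180,10),(65,180,25),(65,-180,25),(85,-180,25),(85,180,25)],si([(752,448),(571,30),(380,463),(278,28),(240,32),(333,466)]))]
q,r=fit(o,[.6,0,0]); print("jig",q,np.degrees(q[2]));print(r.round(1))
C=[(17,28,14),(-17,28,14),(-17,-28,14),(17,-28,14)]
# brass corners: scene order: (+x+y),( -x+y),(-x-y),(+x-y)
b=[("scene",C,sc([(330,217),(287,197),(240,258),(282,282)])),("side",C,si([(484,244),(555,235),(540,171),(468,177)]))]
qb,rb=fit(b,[q[0],q[1],q[2]],.01); print("brass",qb,np.degrees(qb[2]));print(rb.round(1))
b=[("scene",C,sc([(240,324),(187,312),(153,385),(207,403)])),("side",C,si([(472,132),(530,122),(490,64),(433,74)]))]
qs,rs=fit(b,[q[0],q[1],q[2]],.01); print("steel",qs,np.degrees(qs[2]));print(rs.round(1))
np.savez("p.npz",q=q,qb=qb,qs=qs)
c,s=np.cos(q[2]),np.sin(q[2]);R=np.array([[c,s],[-s,c]])
for n,v in(("b",qb),("s",qs)):print(n,"in jig",1000*R@(v[:2]-q[:2]),np.degrees(v[2]-q[2]))
# dowel from foot/top
d=least_squares(lambda v:np.concatenate([(proj("scene",[[v[0],v[1],.05]])-sc([(345,60)])).ravel(),(proj("side",[[v[0],v[1],.05]])-si([(632,321)])).ravel()]),q[:2]).x
print("dowel",d,1000*R@(d-q[:2]))
a=cv2.imread("pics/scene0.png");e=cv2.imread("pics/side0.png")
for n,im in(("scene",a),("side",e)):
  big=cv2.resize(im,None,fx=4,fy=4,interpolation=cv2.INTER_CUBIC)
  for P,qq,z in(([(-100,180,10),(-100,-180,10),(65,-180,10),(65,160,10)],q,0),([(65,180,25),(65,-180,25),(85,-180,25),(85,180,25)],q,0),(C,qb,.01),(C,qs,.01),([(26,160,25),(26,125,25),(16,107,25)],q,0)):
    cv2.polylines(big,[np.int32(4*proj(n,tf(qq,P,z))+1.5)],True,(255,0,255),1)
  x0,y0=(800,680) if n=="scene" else (960,740)
  cv2.imwrite(f"pics/ov_{n}.png",big[y0:y0+600,x0:x0+800])
E
```

```text
jig [ 0.52594379 -0.05442204  0.20010461] 11.46514967053017
[-0.2 -0.7 -1.  -0.7  0.9  0.3  0.8 -0.8 -0.6 -0.9  0.4 -0.2  0.4 -0.1
 -1.  -0.9 -0.  -0.8 -0.8 -0.4 -0.4 -0.7  0.  -0.5]
brass [ 0.49701594 -0.05574976  0.14028507] 8.03774268952882
[ 0.3  0.1 -0.2 -0.5 -0.7 -0.2  0.4 -0.4  0.1 -0.8 -0.1  0.3 -0.8 -0.1
  0.2 -0.6]
steel [ 0.51206836 -0.15346193  0.37676579] 21.5870893590238
[-0.  -0.1  0.2 -0.7 -0.   0.5 -0.1 -0.4 -0.5 -0.5  0.2 -0.8  0.2  0.
 -0.3  0.2]
b in jig [-28.61453317   4.44881353] -3.4274069810013503
s in jig [-33.28490006 -94.30558101] 10.121939688493628
dowel [0.44634435 0.06573726] [-54.12681136 133.58374961]
```

View pics/ov_scene.png

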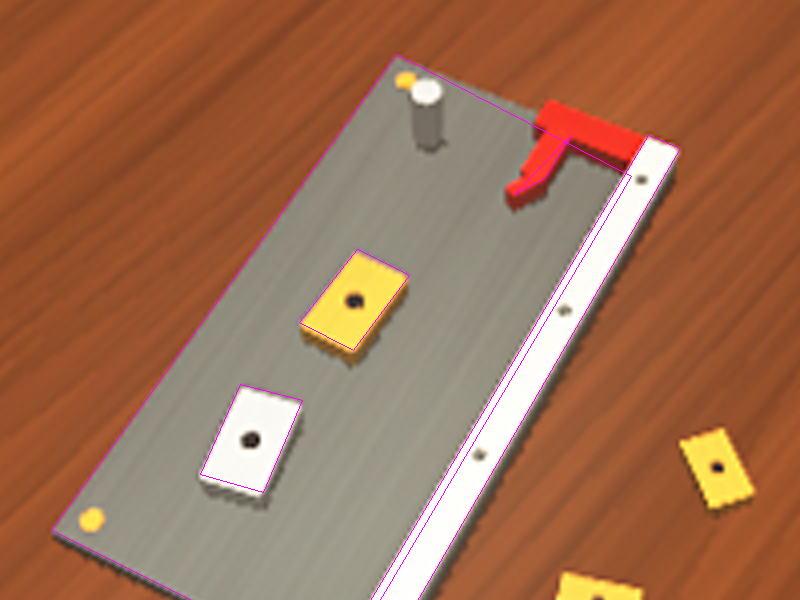

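View pics/ov_side.png

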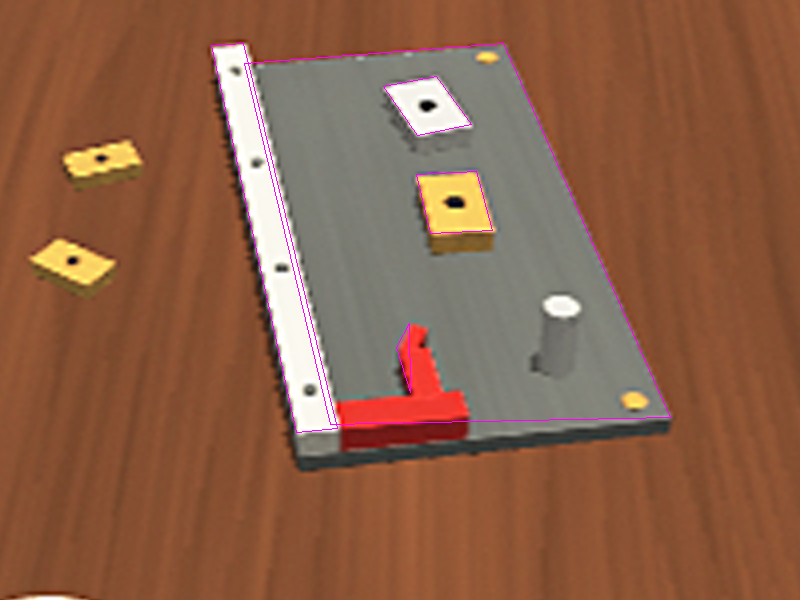

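```bash
cat >> h.py <<'E'
from scipy.spatial.transform import Rotation as Ro
d=np.load("p.npz") if __import__("os").path.exists("p.npz") else None
def state():
    o=env.get_obs(); q=d['q']; R=Ro.from_euler('xyz',o['tool_rot'],degrees=True).as_matrix()
    J=Ro.from_euler('z',q[2]).as_matrix()
    p=J.T@(o['tool_pos']-[q[0],q[1],0])*1000
    return o,R,J,p
def togo(x,y,z):
    o,R,J,p=state()
    w=J@(np.array([x,y,z])-p)
    print("t",o['time_s'],"jigpos",p.round(1),"yaw rel jig",(o['tool_rot'][2]-np.degrees(d['q'][2])).round(2),o['tool_rot'].round(2),"grip",o['grip_width'],"F jig",(J.T@o['force']).round(1))
    print("tool shift",(R.T@w).round(1))
E
python3 - <<'E'
from h import *
togo(-67,4.4,225)
q=d['q']
for n,s,e,h in(("mug",(454,143),(251,345),.095),("can",(239,391),(289,132),.13)):
  v=least_squares(lambda v:np.concatenate([(proj("scene",[[v[0],v[1],h]])-s).ravel(),(proj("side",[[v[0],v[1],h]])-e).ravel()]),q[:2]).x
  c,s_=np.cos(q[2]),np.sin(q[2]); print(n,v,1000*np.array([[c,s_],[-s_,c]])@(v-q[:2]))
E
```

```text
t 0.15 jigpos [-121.4  682.4  221.7] yaw rel jig 53.85 [-9.001e+01  8.000e-02  6.532e+01] grip 0.08712085395720148 F jig [ 0.4  0.  -0.4]
tool shift [-515.4   -2.5 -443.9]
mug [0.65379486 0.34679203] [205.04996416 367.79497009]
can [ 0.66671954 -0.358095  ] [  77.60503988 -325.59566041]
```

>>> carry_out:
  targets:
    - [[-32.2, 0, -27.7], [0, 0, 0]]
    - [[-32.2, 0, -27.7], [0, 0, 0]]
    - [[-32.2, 0, -27.7], [0, 0, 0]]
    - [[-32.2, 0, -27.7], [0, 0, 0]]
    - [[-32.2, 0, -27.7], [0, 0, 0]]
    - [[-32.2, 0, -27.7], [0, 0, 0]]
    - [[-32.2, 0, -27.7], [0, 0, 0]]
    - [[-32.2, 0, -27.7], [0, 0, 0]]
    - [[-32.2, 0, -27.7], [0, 0, 0]]
    - [[-32.2, 0, -27.7], [0, 0, 0]]
    - [[-32.2, 0, -27.7], [0, 0, 0]]
    - [[-32.2, 0, -27.7], [0, 0, 0]]
  jaw: 0.23

```text
time_s: 1.35
tool_pos: [0.4122, 0.099, 0.2225]
tool_rot: [-90.0, -0.0, 65.3]
force: [0.7, 0.7, 0.7]
grip_width: 0.0205
```

>>> carry_out:
  targets:
    - [[-32.2, 0, -27.7], [0, 0, 0]]
    - [[-32.2, 0, -27.7], [0, 0, 0]]
    - [[-32.2, 0, -27.7], [0, 0, 0]]
    - [[-32.2, 0, -27.7], [0, 0, 0]]
    - [[0, 0, 0], [0, 8.5, 0]]
    - [[0, 0, 0], [0, 8.5, 0]]
    - [[0, 0, 0], [0, 8.5, 0]]
    - [[0, 0, 0], [0, 8.5, 0]]
    - [[0, 0, 0], [0, 8.5, 0]]
    - [[0, 0, 0], [0, 8.5, 0]]
    - [[0, 0, 0], [0, 8.5, 0]]
    - [[0, 0, 0], [0, 8.5, 0]]

```text
time_s: 2.55
tool_pos: [0.4588, -0.0626, 0.2223]
tool_rot: [-90.0, 0.0, -3.0]
force: [-0.3, -0.1, -0.5]
grip_width: 0.02
```

>>> carry_out:
  targets:
    - [[0, 0, 0], [0, 8.5, 0]]
    - [[0, 0, 0], [0, 8.5, 0]]
    - [[0, 0, 0], [0, 8.5, 0]]
    - [[0, 0, 0], [0, 8.5, 0]]
    - [[0, 0, 0], [0, 8.5, 0]]
    - [[0, 0, 0], [0, 8.5, 0]]
    - [[0, 0, 0], [0, 8.5, 0]]
    - [[0, 0, 0], [0, 8.5, 0]]
    - [[0, 0, 0], [0, 7.8, 0]]
    - [[0, 0, 0], [0, 0, 0]]

```text
time_s: 3.55
tool_pos: [0.4588, -0.0626, 0.2223]
tool_rot: [-90.0, 0.0, -78.5]
force: [-0.4, 0.1, 0.7]
grip_width: 0.0199
```

Run:
```python
from h import *
togo(-67,4.4,14)
for n in ["scene","wrist"]: cv2.imwrite(f"pics/{n}1.png",env.read_camera(n)[:,:,::-1])
print(env.get_obs()['qpos'])
```

```text
t 3.55 jigpos [-67.4   5.3 222.3] yaw rel jig -89.97 [-9.002e+01  1.000e-02 -7.851e+01] grip 0.019903988533247714 F jig [-0.3  0.2  0.7]
tool shift [  0.9 208.3   0.5]
[-22.0310063   -5.83001788  24.98943185 109.20450269   2.52878318
  76.10729809 -76.0630451 ]
```

View pics/wrist1.png

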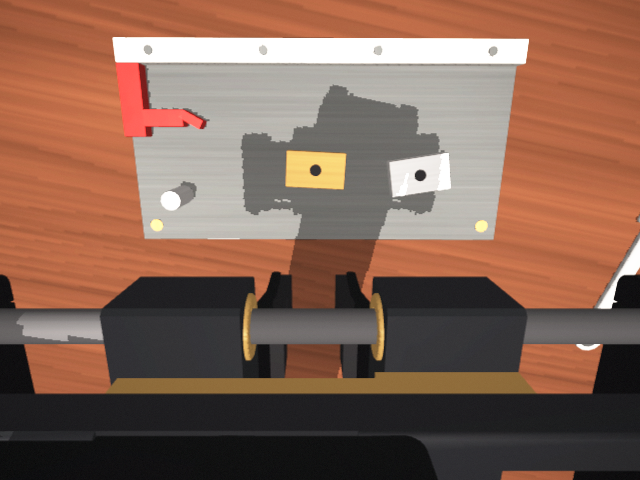

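>>> carry_out:
  targets:
    - [[0, 40, 0], [0, 0, 0]]
    - [[0, 40, 0], [0, 0, 0]]
    - [[0, 40, 0], [0, 0, 0]]
    - [[0, 40, 0], [0, 0, 0]]
    - [[0, 25, 0], [0, 0, 0]]
    - [[0, 15, 0], [0, 0, 0]]
    - [[0, 7, 0], [0, 0, 0]]
    - [[0, 0, 0], [0, 0, 0]]
    - [[0, 0, 0], [0, 0, 0]]

```text
time_s: 4.55
tool_pos: [0.4598, -0.0626, 0.0163]
tool_rot: [-89.9, -0.0, -78.4]
force: [0.6, 0.0, -0.3]
grip_width: 0.02
```

Run:
```python
from h import *
togo(-67,4.4,15)
for n in ["scene","wrist"]: cv2.imwrite(f"pics/{n}2.png",env.read_camera(n)[:,:,::-1])
```

```text
t 4.55 jigpos [-66.4   5.1  16.3] yaw rel jig -89.9 [-8.992e+01 -1.000e-02 -7.843e+01] grip 0.0200465286161648 F jig [ 0.6 -0.1 -0.3]
tool shift [ 0.7  1.3 -0.6]
```

View pics/wrist2.png

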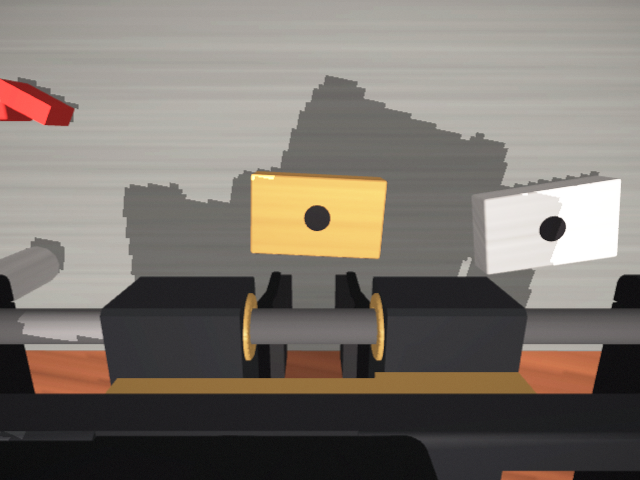

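>>> carry_out:
  targets:
    - [[0, 0, 5], [0, 0, 0]]
    - [[0, 0.5, 4], [0, 0, 0]]
    - [[0, 0.5, 4], [0, 0, 0]]
    - [[0, 0, 5], [0, 0, 0]]
    - [[0, 0, 5], [0, 0, 0]]
    - [[0, 0, 5], [0, 0, 0]]
    - [[0, 0, 5], [0, 0, 0]]
    - [[0, 0, 5], [0, 0, 0]]
    - [[0, 0, 5], [0, 0, 0]]
    - [[0, 0, 5], [0, 0, 0]]
    - [[0, 0, 5], [0, 0, 0]]
    - [[0, 0, 5], [0, 0, 0]]

```text
time_s: 5.85
tool_pos: [0.5163, -0.0509, 0.0146]
tool_rot: [-90.0, 0.0, -78.5]
force: [-1.7, -0.7, -1.8]
grip_width: 0.02
```

>>> carry_out:
  targets:
    - [[0, 0, 4], [0, 0, 0]]
    - [[0, 0, 4], [0, 0, 0]]
    - [[0, 0, 4], [0, 0, 0]]
    - [[0, 0, 4], [0, 0, 0]]
    - [[0, 0, 3], [0, 0, 0]]
    - [[0, 0, 0], [0, 0, 0]]

```text
time_s: 6.45
tool_pos: [0.5354, -0.047, 0.0148]
tool_rot: [-89.9, -0.0, -78.5]
force: [-0.0, -0.7, -0.9]
grip_width: 0.0199
```

Run:
```python
from h import *
togo(21.5,4.4,15)
for n in ["scene","side","wrist"]: cv2.imwrite(f"pics/{n}3.png",env.read_camera(n)[:,:,::-1])
```

```text
t 6.45 jigpos [10.8  5.3 14.8] yaw rel jig -89.93 [-8.992e+01 -2.000e-02 -7.847e+01] grip 0.019852121660108822 F jig [-0.2 -0.7 -0.9]
tool shift [ 1.  -0.2 10.7]
```

View pics/wrist3.png

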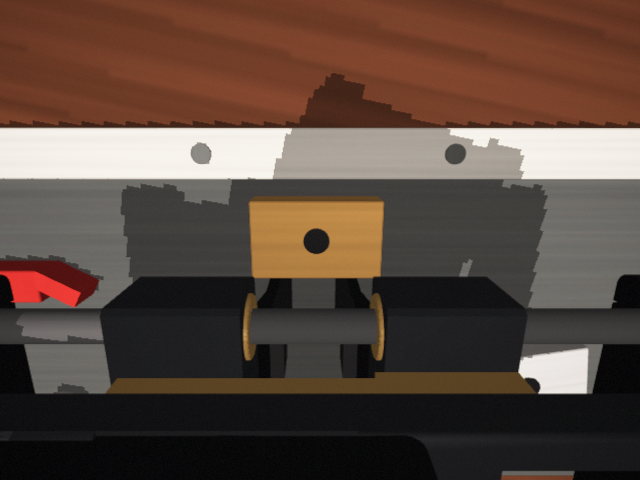

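>>> carry_out:
  targets:
    - [[0, 0, 2], [0, 0, 0]]
    - [[0, 0, 2], [0, 0, 0]]
    - [[0, 0, 2], [0, 0, 0]]
    - [[0, 0, 1], [0, 0, 0]]
    - [[0, 0, 1], [0, 0, 0]]
    - [[0, 0, 1], [0, 0, 0]]
    - [[0, 0, 0.5], [0, 0, 0]]

```text
time_s: 7.3
tool_pos: [0.544, -0.0453, 0.0145]
tool_rot: [-90.0, -0.0, -78.5]
force: [-3.3, -0.3, 1.4]
grip_width: 0.0202
```

>>> carry_out:
  targets:
    - [[0, 0, 1], [0, 0, 0]]
    - [[0, 0, 0.5], [0, 0, 0]]

```text
time_s: 7.5
tool_pos: [0.5443, -0.0452, 0.0145]
tool_rot: [-90.1, 0.0, -78.5]
force: [-7.2, -1.8, 6.2]
grip_width: 0.0201
```

Run:
```python
from h import *
togo(21.5,4.4,15)
for n in ["wrist"]: cv2.imwrite(f"pics/{n}4.png",env.read_camera(n)[:,:,::-1])
```

```text
t 7.5 jigpos [19.8  5.4 14.5] yaw rel jig -89.95 [-9.013e+01  3.000e-02 -7.849e+01] grip 0.02010875880912501 F jig [-7.4 -0.3  6.2]
tool shift [ 1.  -0.5  1.7]
```

View pics/wrist4.png

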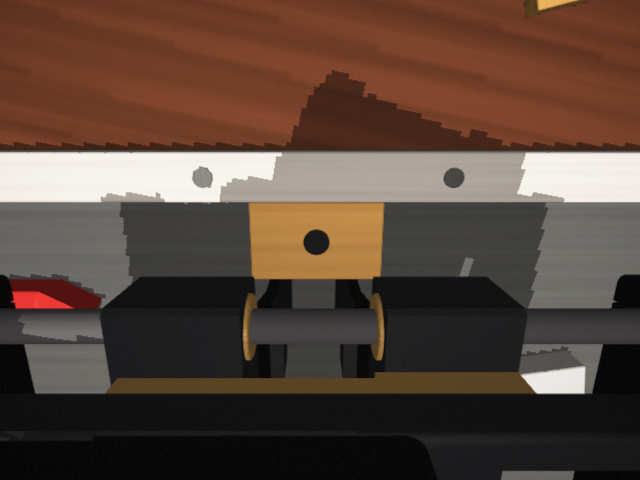

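>>> carry_out:
  targets:
    - [[0, 0, 1], [0, 0, 0]]
    - [[0, 0, 0.5], [0, 0, 0]]
    - [[0, 0, 0], [0, 0, 0]]

```text
time_s: 7.85
tool_pos: [0.5444, -0.0452, 0.0144]
tool_rot: [-90.3, 0.1, -78.5]
force: [-9.8, -1.0, 7.8]
grip_width: 0.0202
```

>>> carry_out:
  targets:
    - [[0, 0, -3], [0, 0, 0]]
    - [[0, 0, -6], [0, 0, 0]]
    - [[0, -20, 0], [0, 0, 0]]
    - [[0, -20, 0], [0, 0, 0]]
    - [[20, 0, 8], [0, 0, 0]]
    - [[20, 0, 12], [0, 0, 0]]
    - [[18, 0, 12], [0, 0, 0]]
    - [[0, 0, 0], [0, 0, 0]]
    - [[0, 0, 0], [0, 0, 0]]

```text
time_s: 8.75
tool_pos: [0.581, -0.0968, 0.0545]
tool_rot: [-90.0, 0.0, -78.5]
force: [0.3, -0.6, 0.0]
grip_width: 0.0197
```

>>> carry_out:
  targets:
    - [[0, 0, 0], [0, 0, 0]]
    - [[0, 0, 0], [0, 0, 0]]
    - [[0, 0, 0], [0, 0, 0]]
    - [[0, 0, 0], [0, 0, 0]]
  jaw: 0
  squeeze: 20

```text
time_s: 9.15
tool_pos: [0.5807, -0.0965, 0.0546]
tool_rot: [-90.0, 0.0, -78.4]
force: [-0.0, -0.6, 0.1]
grip_width: 0.0016
```

Run:
```python
from h import *
togo(42,-50,15)
for n in ["wrist"]: cv2.imwrite(f"pics/{n}5.png",env.read_camera(n)[:,:,::-1])
```

```text
t 9.15 jigpos [ 45.4 -52.1  54.6] yaw rel jig -89.91 [-8.999e+01  2.000e-02 -7.845e+01] grip 0.001647518777338244 F jig [-0.2 -0.6  0.1]
tool shift [-2.1 39.6 -3.4]
```

View pics/wrist5.png

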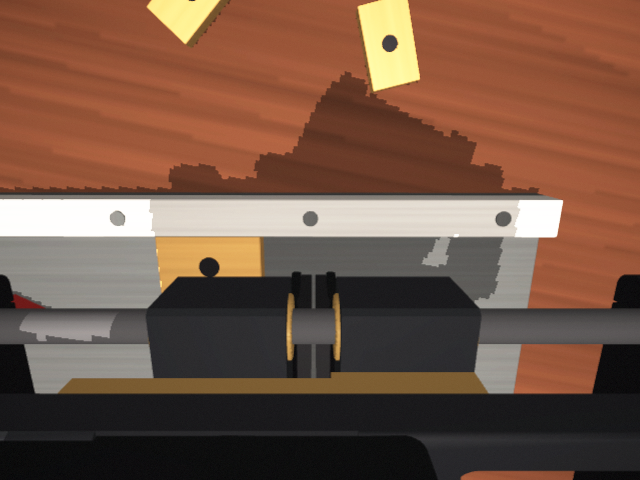

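>>> carry_out:
  targets:
    - [[0, 15, -4], [0, 0, 0]]
    - [[0, 15, 0], [0, 0, 0]]
    - [[0, 9.5, 0], [0, 0, 0]]
    - [[-3, 0, 0], [0, 0, 0]]
    - [[-3, 0, 0], [0, 0, 0]]
    - [[-3, 0, 0], [0, 0, 0]]
    - [[-3, 0, 0], [0, 0, 0]]
    - [[-3, 0, 0], [0, 0, 0]]
    - [[0, 0, 0], [0, 0, 0]]

```text
time_s: 10.1
tool_pos: [0.5741, -0.0823, 0.0153]
tool_rot: [-90.0, 0.0, -78.4]
force: [-0.3, -0.1, 0.2]
grip_width: 0.0006
```

Run:
```python
from h import *
togo(42,-40,15)
for n in ["wrist"]: cv2.imwrite(f"pics/{n}6.png",env.read_camera(n)[:,:,::-1])
```

```text
t 10.1 jigpos [ 41.7 -36.9  15.3] yaw rel jig -89.9 [-8.997e+01  2.000e-02 -7.843e+01] grip 0.0005533478562785426 F jig [-0.3 -0.1  0.2]
tool shift [3.1 0.3 0.3]
```

View pics/wrist6.png

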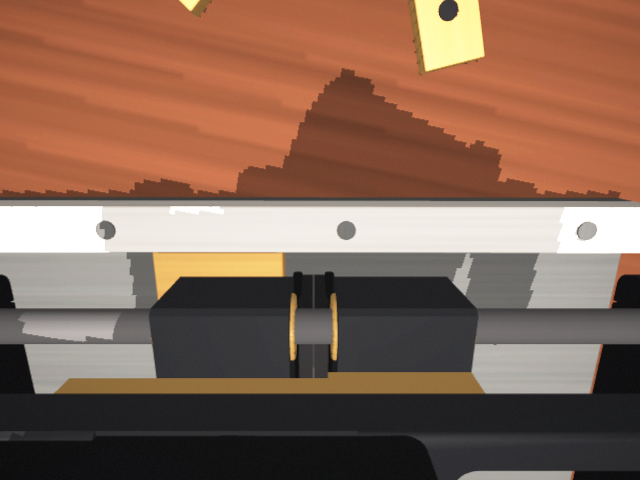

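>>> carry_out:
  targets:
    - [[-3, 0, 0.1], [0, 0, 0]]
    - [[-3, 0, 0.1], [0, 0, 0]]
    - [[-3, 0, 0.2], [0, 0, 0]]
    - [[-3, 0, 0.2], [0, 0, 0]]
    - [[-3, 0, 0.2], [0, 0, 0]]
    - [[-3, 0, 0.2], [0, 0, 0]]
    - [[-3, 0, 0.2], [0, 0, 0]]
    - [[-3, 0, 0.2], [0, 0, 0]]
    - [[-3, 0, 0.2], [0, 0, 0]]
    - [[-3, 0, 0.2], [0, 0, 0]]
    - [[-3, 0, 0.2], [0, 0, 0]]
    - [[-3, 0, 0.2], [0, 0, 0]]

```text
time_s: 11.35
tool_pos: [0.5676, -0.051, 0.0151]
tool_rot: [-90.2, -0.2, -78.6]
force: [-2.8, -9.1, 3.5]
grip_width: 0.0006
```

Run:
```python
from h import *
togo(42,85,15)
ims={n:env.read_camera(n)[:,:,::-1] for n in ["wrist","side"]}
cv2.imwrite("pics/wrist7.png",ims["wrist"])
cv2.imwrite("pics/side7.png",cv2.resize(ims["side"][180:305,240:410],None,fx=4.5,fy=4.5,interpolation=cv2.INTER_CUBIC))
```

```text
t 11.35 jigpos [41.5 -4.9 15.1] yaw rel jig -90.06 [-90.16  -0.2  -78.59] grip 0.0006069261960492494 F jig [-4.5 -8.4  3.5]
tool shift [-89.9  -0.2   0.4]
```

View pics/wrist7.png

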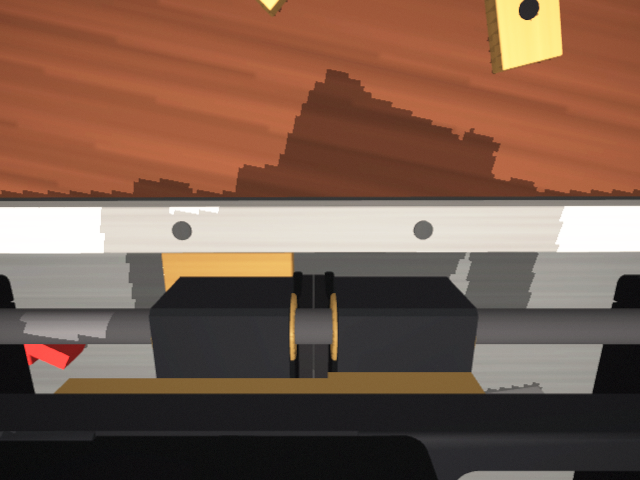

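View pics/side7.png

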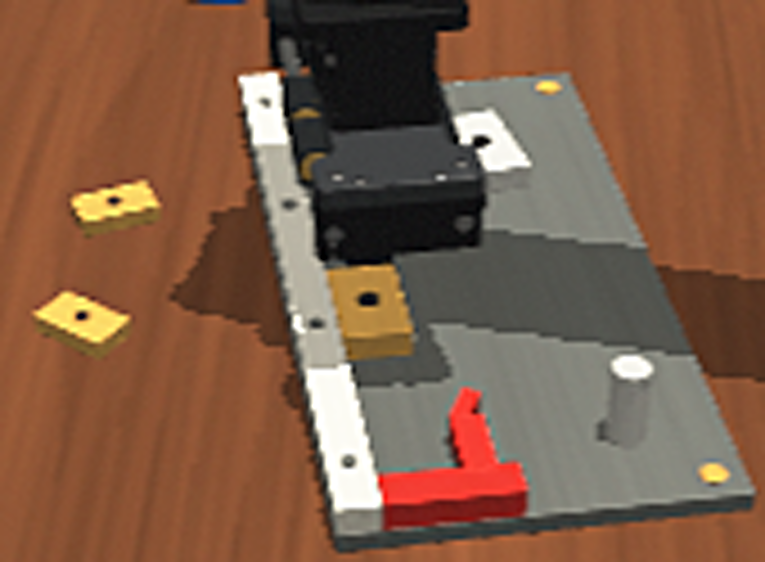

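>>> carry_out:
  targets:
    - [[-3, 0, 0.1], [0, 0, 0]]
    - [[-3, 0, 0.1], [0, 0, 0]]
    - [[-3, 0, 0.1], [0, 0, 0]]
    - [[-3, 0, 0.1], [0, 0, 0]]
    - [[-3, 0, 0.1], [0, 0, 0]]
    - [[-3, 0, 0.1], [0, 0, 0]]
    - [[-3, 0, 0.1], [0, 0, 0]]
    - [[-3, 0, 0.1], [0, 0, 0]]
    - [[-3, 0, 0.1], [0, 0, 0]]
    - [[-3, 0, 0.1], [0, 0, 0]]
    - [[-3, 0, 0.1], [0, 0, 0]]
    - [[-3, 0, 0.1], [0, 0, 0]]

```text
time_s: 12.65
tool_pos: [0.5609, -0.0174, 0.0151]
tool_rot: [-90.3, -0.3, -78.7]
force: [-5.3, -11.9, 5.3]
grip_width: 0.0007
```

>>> carry_out:
  targets:
    - [[-3, 0, 0.1], [0, 0, 0]]
    - [[-3, 0, 0.1], [0, 0, 0]]
    - [[-3, 0, 0.1], [0, 0, 0]]
    - [[-3, 0, 0.1], [0, 0, 0]]
    - [[-3, 0, 0.1], [0, 0, 0]]
    - [[-3, 0, 0.1], [0, 0, 0]]
    - [[-3, 0, 0.1], [0, 0, 0]]
    - [[-3, 0, 0.1], [0, 0, 0]]
    - [[-3, 0, 0.1], [0, 0, 0]]
    - [[-3, 0, 0.1], [0, 0, 0]]

```text
time_s: 13.65
tool_pos: [0.5559, 0.0134, 0.0148]
tool_rot: [-90.3, -0.2, -78.6]
force: [-4.1, -9.9, 4.9]
grip_width: 0.0005
```

```bash
cat > look.py <<'E'
from h import *
import sys
k=sys.argv[1]
togo(42,94,15)
ims={n:env.read_camera(n)[:,:,::-1] for n in ["wrist","side"]}
a=cv2.resize(ims["wrist"],(400,300)); b=cv2.resize(ims["side"][210:305,290:410],(758,600),interpolation=cv2.INTER_CUBIC)
cv2.imwrite(f"pics/wrist{k}.png",ims["wrist"]);cv2.imwrite(f"pics/side{k}.png",b)
E
python3 look.py 8
```

```text
t 13.65 jigpos [42.8 60.5 14.8] yaw rel jig -90.08 [-90.29  -0.23 -78.61] grip 0.0004529764181923451 F jig [-6.  -8.9  4.9]
tool shift [-33.5  -0.4  -0.8]
```

View pics/wrist8.png

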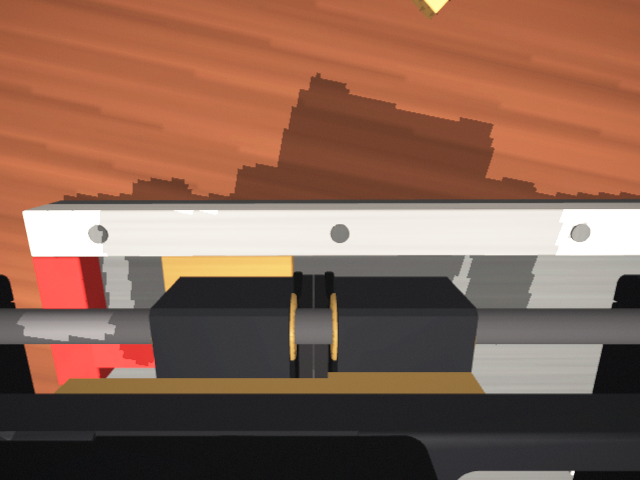

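View pics/side8.png

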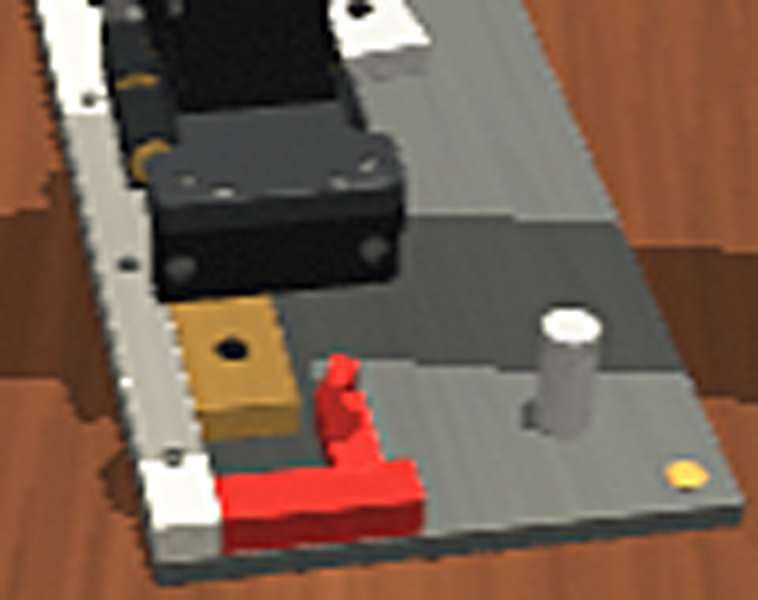

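>>> carry_out:
  targets:
    - [[-3, 0, 0], [0, 0, 0]]
    - [[-3, 0, 0.1], [0, 0, 0]]
    - [[-3, 0, 0], [0, 0, 0]]
    - [[-3, 0, 0.1], [0, 0, 0]]
    - [[-3, 0, 0], [0, 0, 0]]
    - [[-3, 0, 0.1], [0, 0, 0]]
    - [[-3, 0, 0], [0, 0, 0]]
    - [[-2, 0, 0.1], [0, 0, 0]]
    - [[-2, 0, 0], [0, 0, 0]]

```text
time_s: 14.65
tool_pos: [0.5511, 0.0372, 0.0147]
tool_rot: [-90.3, -0.3, -78.6]
force: [-4.6, -11.7, 4.9]
grip_width: 0.0006
```

>>> carry_out:
  targets:
    - [[-1, 0, 0], [0, 0, 0]]
    - [[-1, 0, 0], [0, 0, 0]]
    - [[-1, 0, 0], [0, 0, 0]]
    - [[-1, 0, 0], [0, 0, 0]]

```text
time_s: 15.05
tool_pos: [0.5503, 0.0411, 0.0147]
tool_rot: [-90.3, -0.3, -78.6]
force: [-3.7, -11.3, 4.4]
grip_width: 0.0006
```

>>> carry_out:
  targets:
    - [[-1, 0, 0], [0, 0, 0]]
    - [[-1, 0, 0], [0, 0, 0]]

```text
time_s: 15.25
tool_pos: [0.5499, 0.043, 0.0147]
tool_rot: [-90.3, -0.3, -78.6]
force: [-5.0, -11.8, 5.0]
grip_width: 0.0005
```

```bash
python3 look.py 9
```

```text
t 15.25 jigpos [42.9 90.7 14.7] yaw rel jig -90.1 [-90.33  -0.27 -78.63] grip 0.0005481099128611866 F jig [ -7.2 -10.6   5. ]
tool shift [-3.3 -0.3 -0.9]
```

View pics/wrist9.png

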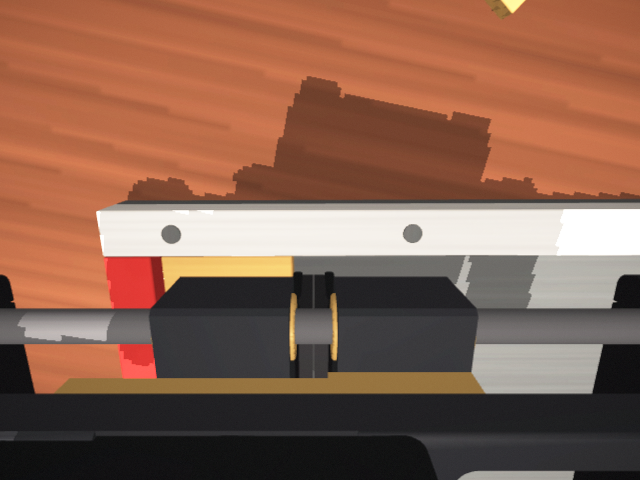

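View pics/side9.png

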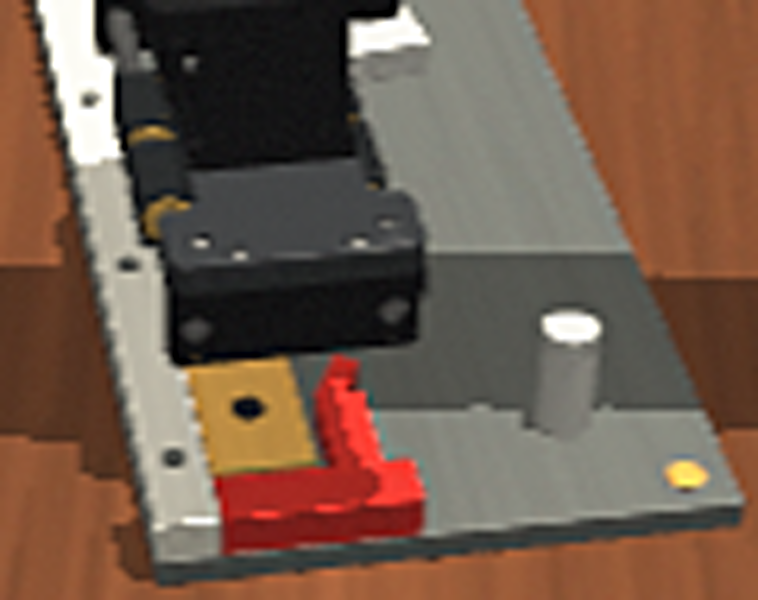

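>>> carry_out:
  targets:
    - [[-1, 0, 0], [0, 0, 0]]
    - [[-1, 0, 0], [0, 0, 0]]
    - [[-1, 0, 0], [0, 0, 0]]

```text
time_s: 15.65
tool_pos: [0.5493, 0.0459, 0.0147]
tool_rot: [-90.3, -0.3, -78.6]
force: [-5.3, -12.0, 6.1]
grip_width: 0.0006
```

>>> carry_out:
  targets:
    - [[-1, 0, 0], [0, 0, 0]]
    - [[-1, 0, 0], [0, 0, 0]]

```text
time_s: 15.85
tool_pos: [0.5491, 0.0468, 0.0147]
tool_rot: [-90.3, -0.4, -78.6]
force: [-4.0, -14.4, 5.4]
grip_width: 0.0003
```

>>> carry_out:
  targets:
    - [[-1, 0, 0], [0, 0, 0]]
    - [[-1, 0, 0], [0, 0, 0]]

```text
time_s: 16.05
tool_pos: [0.5491, 0.0468, 0.0148]
tool_rot: [-90.3, -0.5, -78.7]
force: [-3.0, -18.7, 5.0]
grip_width: 0.0001
```

>>> carry_out:
  targets:
    - [[-1, 0, 0], [0, 0, 0]]
    - [[-1, 0, 0], [0, 0, 0]]
    - [[0, 0, 0], [0, 0, 0]]

```text
time_s: 16.35
tool_pos: [0.5491, 0.0468, 0.0148]
tool_rot: [-90.3, -0.6, -78.8]
force: [-3.5, -20.8, 4.2]
grip_width: 0.0004
```

>>> carry_out:
  targets:
    - [[6, 0, 0], [0, 0, 0]]
    - [[10, 0, 0], [0, 0, 0]]
    - [[10, -20, 0], [0, 0, 0]]
    - [[20, -30, 0], [0, 0, 0]]
    - [[30, -30, 0], [0, 0, 0]]
    - [[40, -20, 0], [0, 0, 0]]
    - [[0, 0, 0], [0, 0, 0]]

```text
time_s: 17.05
tool_pos: [0.5766, -0.0627, 0.1192]
tool_rot: [-89.5, -0.2, -78.9]
force: [-0.3, -0.3, 0.4]
grip_width: 0.0002
```

```bash
python3 look.py 10
python3 - <<'E'
import cv2
from h import *
a=cv2.resize(env.read_camera("scene")[175:290,270:390,::-1],None,fx=5,fy=5,interpolation=cv2.INTER_CUBIC);cv2.imwrite("pics/scene10.png",a)
E
```

```text
t 17.05 jigpos [ 48.  -18.2 119.2] yaw rel jig -90.36 [-89.55  -0.21 -78.89] grip 0.00019657799005455865 F jig [-0.3 -0.2  0.4]
tool shift [-112.6  103.8   -7.6]
```

View pics/side10.png

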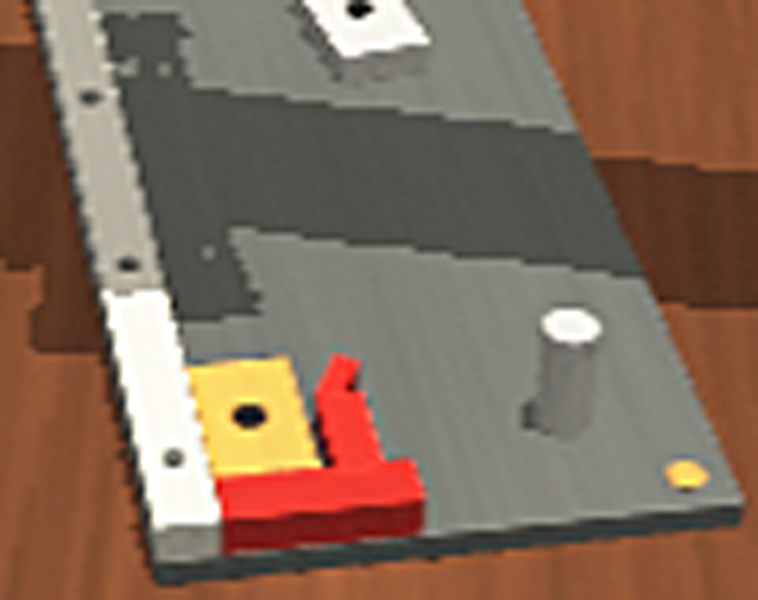

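View pics/wrist10.png

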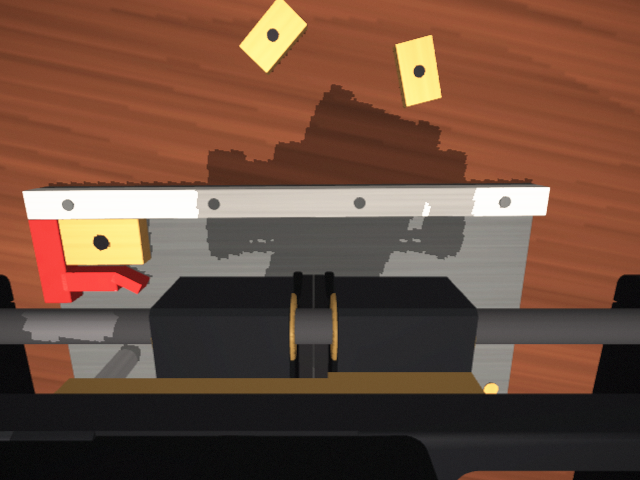

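View pics/scene10.png

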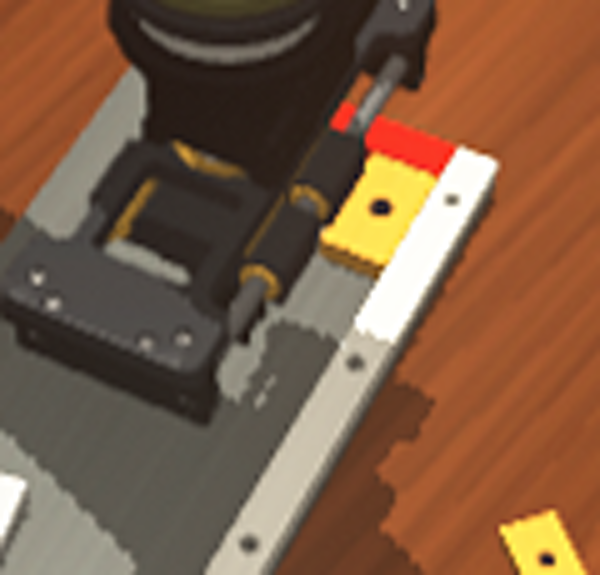

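Run:
```python
from h import *
togo(12,100,65)
```

```text
t 17.2 jigpos [ 46.4 -10.1 114.8] yaw rel jig -89.9 [-89.99   0.11 -78.44] grip 0.00016372144550983597 F jig [-0.1  0.6 -0.3]
tool shift [-110.    50.   -34.2]
```

>>> carry_out:
  targets:
    - [[-28, 0, -12], [0, 0, 0]]
    - [[-28, 0, -11], [0, 0, 0]]
    - [[-28, 0, -11], [0, 0, 0]]
    - [[-26, 25, 0], [0, 0, 0]]
    - [[0, 25, 0], [0, 0, 0]]
    - [[0, 0, 0], [0, 0, 0]]
    - [[0, 0, 0], [0, 0, 0]]
    - [[0, 0, 0], [0, 0, 0]]

```text
time_s: 18.0
tool_pos: [0.519, 0.0444, 0.066]
tool_rot: [-89.9, 0.0, -78.5]
force: [0.8, 0.5, 0.1]
grip_width: 0.0006
```

```bash
python3 look.py 11
python3 - <<'E'
import cv2
a=cv2.imread("pics/wrist11.png")[150:310,170:400];cv2.imwrite("pics/w11c.png",cv2.resize(a,None,fx=3.4,fy=3.4,interpolation=cv2.INTER_CUBIC))
E
```

```text
t 18.0 jigpos [12.8 98.2 66. ] yaw rel jig -89.96 [-89.92   0.   -78.5 ] grip 0.0005792774034125522 F jig [0.8 0.3 0.1]
tool shift [ 4.3 51.  29.1]
```

View pics/wrist11.png

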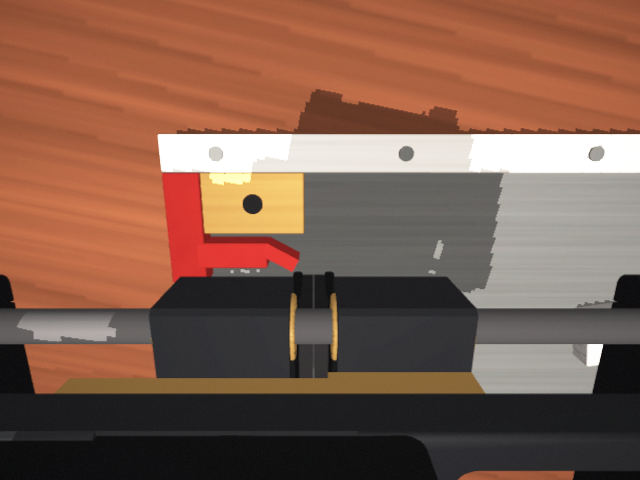

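View pics/w11c.png

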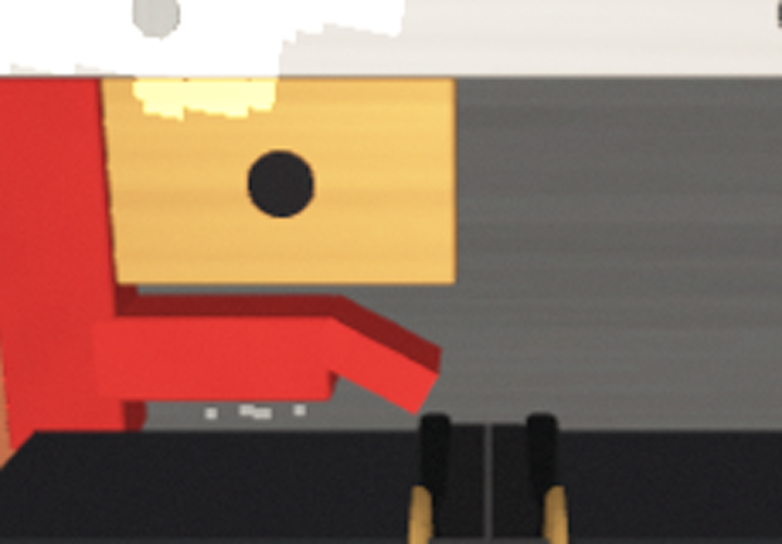

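Run:
```python
from h import *
c=env.get_calibration("wrist"); o,R,J,p=state()
H=c['hand_eye']; q=d['q']
def bp(u,v,z):
    r=R@H[:3,:3]@np.array([(u-c['cx'])/c['fx'],(v-c['cy'])/c['fy'],1]); t=R@H[:3,3]+o['tool_pos']
    X=t+r*(z/1000-t[2])/r[2]; return (J.T@(X-[q[0],q[1],0])*1000).round(2)
f=lambda u,v:(170+u/3.4-.35,150+v/3.4-.35)
im=cv2.imread("pics/wrist11.png").astype(int)
print("fence edge",bp(*f(455,76),25),bp(*f(110,76),25),bp(*f(760,76),25))
print("near edge",bp(*f(130,283.5),24),bp(*f(450,283.5),24))
print("rear edge",bp(*f(455,100),24),bp(*f(455,270),24))
print("stop edge",bp(*f(102,90),25),bp(*f(115,270),25))
```

```text
fence edge [ 65.04 103.74  25.  ] [ 65.04 157.76  25.  ] [65.05 56.03 25.  ]
near edge [ 31.23 157.35  24.  ] [ 31.24 104.82  24.  ]
rear edge [ 61.2  103.79  24.  ] [ 33.53 103.98  24.  ]
stop edge [ 62.86 159.18  25.  ] [ 33.75 159.34  25.  ]
```

>>> carry_out:
  targets:
    - [[0, -30, 0], [0, 0, 0]]
    - [[0, -40, 0], [0, 0, 0]]
    - [[0, -40, -20], [0, 0, 0]]
    - [[0, 0, 0], [0, 0, 0]]
    - [[0, 0, 0], [0, 0, 0]]

```text
time_s: 18.6
tool_pos: [0.4996, 0.0402, 0.1769]
tool_rot: [-89.8, 0.1, -78.5]
force: [0.7, 0.5, -1.1]
grip_width: 0.0005
```

Run:
```python
from h import *
a=cv2.imread("pics/side0.png"); b=env.read_camera("side")[:,:,::-1]; cv2.imwrite("pics/side12.png",b)
for n,(x,y) in dict(steel=(347,213),dowel=(380,268),s1=(265,225),s2=(258,251)).items():
    t=a[y-12:y+12,x-12:x+12]; m=cv2.matchTemplate(np.ascontiguousarray(b[y-20:y+20,x-20:x+20]),t,cv2.TM_CCOEFF_NORMED); print(n,cv2.minMaxLoc(m)[1::2],"(8,8)=unmoved")
print(env.get_obs()['force'])
```

```text
steel (0.995603084564209, (8, 8)) (8,8)=unmoved
dowel (0.814317524433136, (8, 8)) (8,8)=unmoved
s1 (0.9989533424377441, (8, 8)) (8,8)=unmoved
s2 (0.9989272952079773, (8, 8)) (8,8)=unmoved
[-0.25655737  0.37096419 -0.82978807]
```

View pics/side12.png

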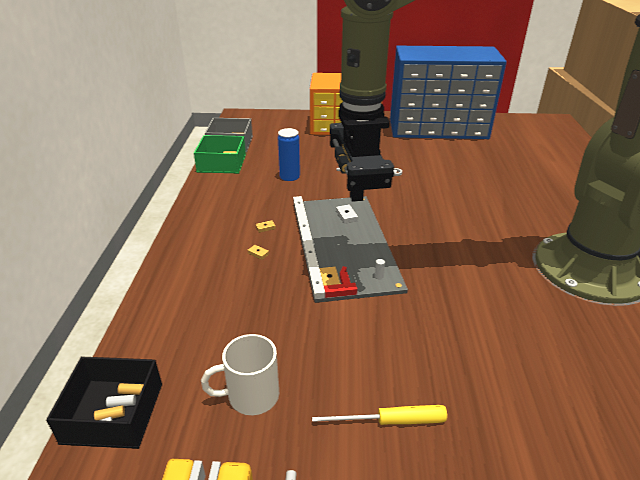

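The spacer sits in the pocket at (330,276), everything else is where it was, and the arm is clear. I'm handing in.

```bash
python3 -c "
from cell import env
print(env.sign_off())"
```

```text
the job is handed in; nothing more can be done
None
```

The brass spacer is home in the red corner pocket, and I handed the job in at about 18.7 s of the 51 s allowed. I pushed it flat against the fence with partly open fingertips. Then I slid it along the fence with the shut fingertips on its rear end, biased slightly towards the fence, until the end stop halted it. The highest force I read at the wrist was about 21 N.

**Position:** The last close wrist-camera check put the spacer's near side at jig x = 31.2 mm (31 nominal) and its rear at y = 103.9 mm (104 nominal). Both edges ran parallel to the jig, and I saw no gap at the fence.

**Stop gap:** I measured 55.4 mm from the spacer's rear edge to the end stop, against its 56 mm length. That is 0.6 mm short, within measurement error, and fits it touching the stop.

**Everything else:** Image matching against the first picture showed the steel spacer, the dowel and the two small brass pieces unmoved. The dowel's match score was lower (0.81, the others above 0.99), probably because the arm's shadow fell beside it. I checked the mug, oil can, screwdriver and wrench only by eye in that last picture. The arm partly hid the wrench there, but the tool stayed well away from it.

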